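Clear the corking bench for a changeover

ROBOT

A 6-joint arm with a two-finger parallel gripper is mounted at the origin on the work surface. World frame = base frame: x ahead of the robot, y to its left, z up, the work surface at z = 0. Lengths are in m, angles in degrees, forces in N, time in s.
With the tool pointing down it reaches from about 0.4 to 0.825 m from the base axis. Payload 7 kg.
Tool frame: the origin (TCP) lies on the centre line of the jaws, within the pads' length; the fingertips stand 19 mm ahead of it and the grasp point (between the pads) is the TCP; z points along the fingers, y is the line along which they close (so a half turn about z gives the same grasp; the last joint's range is limited). The gripper opens to 88 mm and grips with 3 to 60 N. Pads are 19 mm wide; open, the fingers measure 130 mm over their backs; the gripper's body (78 mm by 193 mm) begins 47 mm behind the grasp point.
Start: joints at [84.116, 20.546, 0.682, 0, -70.136, -16.507], TCP at [0.257, 0.624, 0.246] pointing down, gripper open.
Joint ranges: [-176.03, 176.03], [-82.01, 121.73], [-58.28, 71.71], [-173.87, 95.51], [-174.79, -0.11], [-173.66, 173.66]. Speed limits (degrees/s): [136.94, 136.94, 172.46, 180, 180, 180].

INTERFACE

Orientations are given as [roll, pitch, yaw] about the fixed x, y, z axes, in that order (R = Rz(yaw) Ry(pitch) Rx(roll)).
In Python, from plant import get_state, capture, close_job gives the robot as it stands.
- The arm moves only by the tool apply_moves, never from a script. Its argument "targets" is a list of rows, each a list of 7 numbers: the opening, from 0 (shut) to 1 (fully open), then the shift along the tool's x, y, z normalised to -1 to 1, where 1 is 1000 mm, then the turn, a rotation vector about the tool's x, y, z normalised to -1 to 1, where 1 is 90 degrees. In form: [[claw, tx, ty, tz, ax, ay, az], ...]. A call has 1 to 20 rows; each row shifts and turns the commanded pose from where the row before left it, along the tool's axes as they then stand; what a row does not reach is not made up. A row lasts 1/12 s, in which the tool goes at most 41.7 mm and 7.16 degrees, less where a joint would pass 70% of its speed; a pose out of reach is approached as far as the arm can. A call with a number of a shift or a turn outside -1 to 1 is refused whole. A call with a gripper value outside its range is refused whole. The fingers move at their own pace and stop on an object; "newtons" is the grip in N (left out, the last holds). Time passes only in rows, so rows that do not move let the fingers close. It gives the time, the measured TCP pose, the force, the opening and the grip force at its end, in the units of the state.
- get_state(): the state, without advancing time (a new reading comes with each control period).
- capture(name): name is "side" or "top" or "wrist"; returns a dict with "frame" (480x640x3 uint8, red, green, blue), "range_z" (480x640 float32, m along the optical axis (not along the pixel's ray), 0 where there is no reading), "camera_matrix" (3x3 intrinsics, pixels), "T" (4x4, takes a point from camera to world coordinates). Camera axes: x right, y down, z forward; pixel columns grow to the right and rows downward; lengths in m; the calibration is good to about 2 mm. The wrist camera is an equidistant fisheye: a pixel r from the principal point sees the ray r / f radians off the axis. A picture is of the moment at which its call begins.
- close_job(): hands the job in; it is judged then, once.
The state is a dict: "time_s": time; "joints": joint angles; "qd": joint speeds; "joint_torque": joint torques, N m; "tcp_pos": TCP position; "eef_rot": TCP orientation; "contact_force": force on the tool from outside, world axes, zero at the start; "moment": the same for the moment, N m; "gripper_width": finger opening in m; "gripper_force": force on a finger pad.
Only numpy, scipy, OpenCV 4.12 (cv2) and the standard library are available. Lean on these libraries where they do the work, as an engineer would, in place of code of your own. Each camera call takes 0.05 s, during which the arm holds its last target. There are 200 camera calls.

TASK

Clear the corking bench for the changeover: stand the two corks in the brown wooden tray and the two white stoppers (head down, as they are now) in the blue tray, one to each bay, and put the brass bush upright on its outline drawn on the black tool mat. Everything must stand upright by itself, and the red-lidded jar and the wire hood stay where they are.

Things in the scene. Friction and masses are not known exactly. Their poses are not given: they have to be found in the camera images.
- cork_a: One of two alike: a straight cylindrical cork, tan-brown with a darker band near its foot, 30 mm across and 48 mm high, standing on end, 12 g. Origin: centre of its underside, z up along its axis.
- cork_b: The other of two alike: a straight cylindrical cork, tan-brown with a darker band near its foot, 30 mm across and 48 mm high, standing on end, 12 g. Origin: centre of its underside, z up along its axis.
- stopper_a: One of two alike: a white plastic stopper, stood head down: a round head 34 mm across and 10 mm high at the bottom, a stem 20 mm across above it (two ribs near the head, to 22.4 mm across, 16 to 23 mm up), 46 mm high in all, 16 g. Origin: centre of the underside of the head, z up along the stem.
- stopper_b: The other of two alike: a white plastic stopper, stood head down: a round head 34 mm across and 10 mm high at the bottom, a stem 20 mm across above it (two ribs near the head, to 22.4 mm across, 16 to 23 mm up), 46 mm high in all, 16 g. Origin: centre of the underside of the head, z up along the stem.
- bush: Brass centring bush: a plain thick ring, 48 mm outside, 28 mm bore, 36 mm high, standing on a flat end, bore upright, about 350 g. Origin: centre of its underside, z up along the bore.
- cork_tray: Brown wooden shallow tray fixed to the bench, outer 90 (its x) x 150 (its y) x 22 mm high, walls and floor 5 mm thick; one 5 mm wall as high as the rim, along its x through the middle, makes two bays of 80 x 67.5 mm centred at y = +36 and y = -36 mm. Origin: centre of the underside, z up; the bay floors are 5 mm above it.
- stopper_tray: Blue plastic shallow tray fixed to the bench, outer 90 (its x) x 150 (its y) x 22 mm high, walls and floor 5 mm thick; one 5 mm wall as high as the rim, along its x through the middle, makes two bays of 80 x 67.5 mm centred at y = +36 and y = -36 mm. Origin: centre of the underside, z up; the bay floors are 5 mm above it.
- tool_mat: Black rubber mat fixed to the bench, 100 (its x) x 150 (its y) x 4 mm, with the white outline of the bush drawn on it (a white ring 54 mm across, dark middle 28 mm) and, 75 mm away towards -y, a steel spanner lying on a white patch (fixed, up to 10.2 mm high). Origin: under the centre of the drawn ring, on the mat's underside; the ring's surface is 4 mm above it. The mat reaches from y = -105 to +45 mm.
- jar: Bystander: a round jar with a red lid, 52 mm across, 58 mm high, about 160 g, loose, standing. Origin: centre of its underside. To be left where it is.
- wire_hood: Bystander: a bottle's wire hood, steel wire with a yellow top disc, about 41 mm across, 35 mm high, loose, standing. Origin: centre of its underside. To be left where it is.

How it is judged (in metres and radians):
At the end, for the whole second after the job is handed in: One cork stands in each bay of the wooden tray, one stopper in each bay of the blue tray (either in either), the bush on the mat within 12 mm of its ring's centre; all five upright within 0.2 rad and at rest; jar and wire hood within 25 mm of where they began (((y of cork_a in the frame of cork_tray between 0.008 and 0.066 m and x of cork_a in the frame of cork_tray between -0.036 and 0.036 m and z of cork_a in the frame of cork_tray between 0.001 and 0.01 m and y of cork_b in the frame of cork_tray between -0.066 and -0.008 m and x of cork_b in the frame of cork_tray between -0.036 and 0.036 m and z of cork_b in the frame of cork_tray between 0.001 and 0.01 m) or (y of cork_a in the frame of cork_tray between -0.066 and -0.008 m and x of cork_a in the frame of cork_tray between -0.036 and 0.036 m and z of cork_a in the frame of cork_tray between 0.001 and 0.01 m and y of cork_b in the frame of cork_tray between 0.008 and 0.066 m and x of cork_b in the frame of cork_tray between -0.036 and 0.036 m and z of cork_b in the frame of cork_tray between 0.001 and 0.01 m)) and ((y of stopper_a in the frame of stopper_tray between 0.008 and 0.066 m and x of stopper_a in the frame of stopper_tray between -0.036 and 0.036 m and z of stopper_a in the frame of stopper_tray between 0.001 and 0.01 m and y of stopper_b in the frame of stopper_tray between -0.066 and -0.008 m and x of stopper_b in the frame of stopper_tray between -0.036 and 0.036 m and z of stopper_b in the frame of stopper_tray between 0.001 and 0.01 m) or (y of stopper_a in the frame of stopper_tray between -0.066 and -0.008 m and x of stopper_a in the frame of stopper_tray between -0.036 and 0.036 m and z of stopper_a in the frame of stopper_tray between 0.001 and 0.01 m and y of stopper_b in the frame of stopper_tray between 0.008 and 0.066 m and x of stopper_b in the frame of stopper_tray between -0.036 and 0.036 m and z of stopper_b in the frame of stopper_tray between 0.001 and 0.01 m)) and horizontal distance between bush and tool_mat below 0.012 m and z of bush in the frame of tool_mat below 0.009 m and angle between each of cork_a, cork_b, stopper_a, stopper_b, bush's own z axis and vertical below 0.2 rad and linear speed of each of cork_a, cork_b, stopper_a, stopper_b, bush below 0.02 m/s and distance of each of jar, wire_hood from where it was at the start of the episode below 0.025 m); the robot touches nothing.
It fails at once if the jar or the wire hood is knocked over or pushed away (more than 25 mm) (distance of any of jar, wire_hood from where it was at the start of the episode above 0.025 m).
It also fails if it takes over 120 s, if anything falls off the work surface, if the arm or the gripper's body presses on something with over 40 N, if the wrist force passes 120 N, or if a joint passes its speed limit or range.

## Working session

There is one attempt and no reset: what is moved stays moved. The work goes in short steps, Python scripts to look and compute and a tool call to move; the robot and the scene stay as the last step left them, time stands still between calls to the robot, and variables do not carry over. Pictures are saved under pics/ and viewed, at most 14 in all, crops included, and the job is handed in when it is done.

Besides the shell and the picture viewer there is one more tool, called after "Call:" as name([rows], argument=value, ...), one row to a line, values as JSON. apply_moves: Moves the arm, as the interface text tells. Scaled input: -1 to 1 covers 1000 mm each way for a shift and 90 degrees each way for a turn. Its arguments: {"type":"object","properties":{"targets":{"type":"array","items":{"type":"array","items":{"type":"number"}}},"newtons":{"type":"number"}},"required":["targets"]}

```bash
mkdir -p pics; ls
python3 - <<'E'
from plant import *
import cv2,numpy as np
s=get_state();print(s)
for n in("top","side"):
    c=capture(n);cv2.imwrite(f"pics/{n}0.png",c["frame"][...,::-1]);np.savez(f"{n}0.npz",**c);print(n,c["camera_matrix"],c["T"])
E
```

```text
pics
{'time_s': 0.0, 'joints': array([ 8.41170820e+01,  2.05897295e+01,  6.35136882e-01, -2.18403534e-02,
       -7.01334342e+01, -1.65066378e+01]), 'qd': array([ 0.05858588, -0.08073751,  0.05439121,  0.01592106, -0.0187327 ,
       -0.00041596]), 'joint_torque': array([ 1.28761814e-03, -5.82714915e+01,  2.93049502e+01,  6.99714258e+00,
        6.76459749e-03, -1.57782697e-04]), 'tcp_pos': array([0.25695185, 0.62370572, 0.24464684]), 'eef_rot': array([ 1.79909767e+02, -5.32803718e-03, -2.23969894e+01]), 'contact_force': array([-0.30123246,  0.38162403, -0.37153617]), 'moment': array([-0.04371183,  0.01936474,  0.03287001]), 'gripper_force': 0.0, 'gripper_width': 0.08752031807206719}
top [[482.47631179   0.         316.77741621]
 [  0.         482.47631179 237.54712859]
 [  0.           0.           1.        ]] [[-0.00767069 -0.99951333  0.03023681  0.51227359]
 [-0.99996887  0.00761128 -0.00207924  0.00648034]
 [ 0.00184808 -0.03025182 -0.9995406   0.89675914]
 [ 0.          0.          0.          1.        ]]
side [[515.71904628   0.         321.57666724]
 [  0.         515.71904628 232.03376663]
 [  0.           0.           1.        ]] [[-0.9399512  -0.22383228  0.25766422  0.31239534]
 [-0.34114293  0.59258777 -0.72969941  0.68366208]
 [ 0.01064161 -0.77378217 -0.63336239  0.64017242]
 [ 0.          0.          0.          1.        ]]
```

View pics/top0.png

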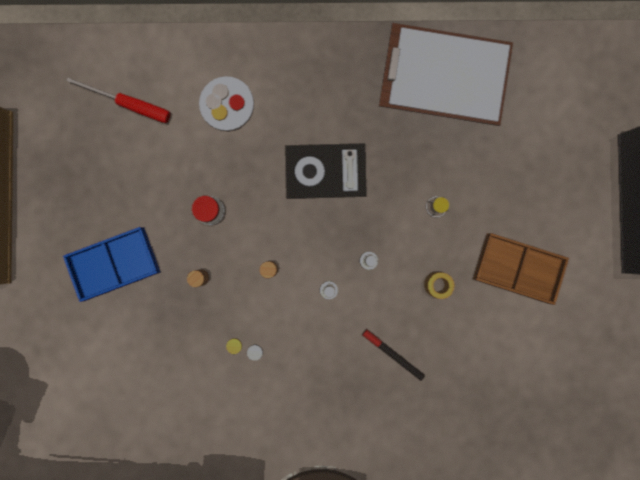

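View pics/side0.png

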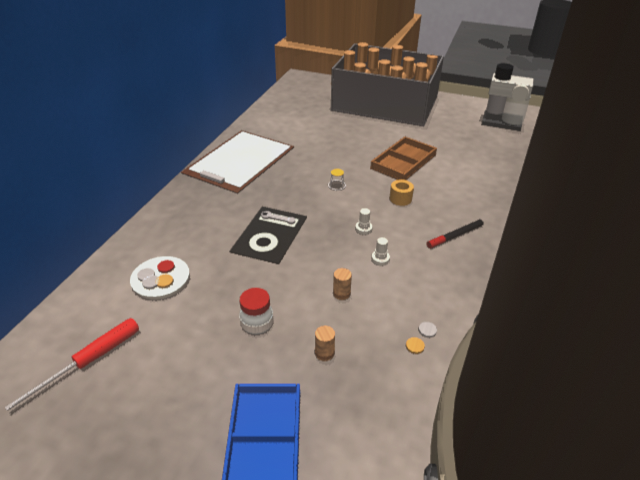

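The top view shows corks at about (197,279) and (269,270), stoppers at (329,290) and (369,261), and the bush at (440,286). The mat ring is at (310,171), the blue tray at (112,264), the brown tray at (521,268), the jar at (206,209) and the hood at (439,205). The side view agrees, and everything is standing.

```bash
cat > h.py <<'E'
import numpy as np,cv2
def load(n):
    c=dict(np.load(n));return c
def cloud(c):
    K,T,z=c["camera_matrix"],c["T"],c["range_z"]
    v,u=np.mgrid[:480,:640];P=np.stack([(u-K[0,2])/K[0,0]*z,(v-K[1,2])/K[1,1]*z,z],-1)
    P=P@T[:3,:3].T+T[:3,3];P[z==0]=np.nan;return P
def ray(c,uv,h):
    K,T=c["camera_matrix"],c["T"]
    d=T[:3,:3]@np.linalg.solve(K,[uv[0],uv[1],1]);o=T[:3,3];return o+d*(h-o[2])/d[2]
E
python3 - <<'E'
from h import *
c=load("top0.npz");P=cloud(c)
print("table z",np.nanmedian(P[300:420,280:360,2]))
for n,(u,v),h in[("cork1",(197,279),.048),("cork2",(269,270),.048),("stop1",(329,290),.046),("stop2",(369,261),.046),("bush",(440,286),.036),("jar",(206,209),.058),("hood",(439,205),.035)]:
    w=P[v-22:v+22,u-22:u+22].reshape(-1,3);m=w[:,2]>h-.008
    q=w[m];print(n,m.sum(),"zmax",np.nanmax(w[:,2]).round(4),"mid",((q.max(0)+q.min(0))/2).round(4)[:2],"mean",q.mean(0).round(4),"ext",np.ptp(q,0).round(3), "ray",ray(c,(u,v),h).round(4))
hsv=cv2.cvtColor(c["frame"],cv2.COLOR_RGB2HSV)
for n,lo,hi,roi,h in[("blue",(100,120,60),(130,255,255),(50,170,215,310),.022),("brown",(5,90,40),(20,255,255),(460,580,225,310),.022),("mat",(0,0,0),(180,255,60),(280,375,138,205),.004),("ring",(0,0,130),(180,60,255),(290,330,150,192),.004)]:
    m=cv2.inRange(hsv,lo,hi);k=np.zeros_like(m);k[roi[2]:roi[3],roi[0]:roi[1]]=1;m*=k
    pts=np.argwhere(m)[:,::-1];W=np.array([ray(c,p,h)[:2] for p in pts],np.float32)
    r=cv2.minAreaRect(W*1000);print(n,len(pts),r,W.mean(0), cv2.boxPoints(r).round(0).tolist())
E
```

```text
table z 0.0007198285987020103
cork1 237 zmax 0.0527 mid [0.4683 0.2192] mean [0.4683 0.2186 0.0481] ext [0.029 0.029 0.012] ray [0.4668 0.2154 0.048 ]
cork2 225 zmax 0.0535 mid [0.4833 0.0919] mean [0.4828 0.0919 0.0486] ext [0.028 0.029 0.013] ray [0.4816 0.0891 0.048 ]
stop1 101 zmax 0.0505 mid [ 0.4438 -0.016 ] mean [ 0.4436 -0.0156  0.0463] ext [0.018 0.018 0.012] ray [ 0.4456 -0.0161  0.046 ]
stop2 99 zmax 0.0495 mid [ 0.4968 -0.0895] mean [ 0.4968 -0.0891  0.0461] ext [0.019 0.019 0.011] ray [ 0.496 -0.087  0.046]
bush 401 zmax 0.0409 mid [ 0.452  -0.2144] mean [ 0.4519 -0.2143  0.036 ] ext [0.047 0.047 0.013] ray [ 0.4503 -0.214   0.036 ]
jar 568 zmax 0.0624 mid [0.5898 0.2003] mean [0.5898 0.1994 0.0583] ext [0.044 0.047 0.012] ray [0.5889 0.1973 0.058 ]
hood 201 zmax 0.0402 mid [ 0.5956 -0.2169] mean [ 0.5958 -0.2171  0.0355] ext [0.029 0.029 0.013] ray [ 0.595  -0.2147  0.035 ]
blue 3935 ((493.8306884765625, 378.9216613769531), (89.27973175048828, 150.46292114257812), 20.234703063964844) [0.49438953 0.37717667] [[426.0, 434.0], [478.0, 293.0], [562.0, 324.0], [510.0, 465.0]]
brown 4288 ((480.44476318359375, -364.3722229003906), (155.8389892578125, 90.69696044921875), 72.02404022216797) [ 0.48028395 -0.36441958] [[413.0, -424.0], [500.0, -452.0], [548.0, -304.0], [461.0, -276.0]]
mat 2886 ((663.48388671875, -12.667877197265625), (98.73226928710938, 148.35336303710938), 0.8943729996681213) [ 0.6635199  -0.00860291] [[613.0, 61.0], [615.0, -88.0], [714.0, -86.0], [712.0, 62.0]]
ring 404 ((664.097412109375, 17.19622039794922), (50.19813919067383, 50.42845916748047), 89.58147430419922) [0.6637321  0.01776754] [[639.0, -8.0], [689.0, -8.0], [689.0, 42.0], [639.0, 42.0]]
```

Call:
apply_moves([
  [1, 0, 0, 0, 0, 0, -0.0622],
  [1, 0, 0, 0, 0, 0, -0.0622],
  [1, 0, 0, 0, 0, 0, -0.0622],
  [1, 0, 0, 0, 0, 0, -0.0622],
  [1, 0.016, 0.031, 0.007, 0, 0, 0],
  [1, 0.016, 0.031, 0.007, 0, 0, 0],
  [1, 0.016, 0.031, 0.007, 0, 0, 0],
  [1, 0.016, 0.031, 0.007, 0, 0, 0],
  [1, 0.016, 0.031, 0.007, 0, 0, 0],
  [1, 0.016, 0.031, 0.007, 0, 0, 0],
  [1, 0.016, 0.031, 0.007, 0, 0, 0],
  [1, 0.016, 0.031, 0.007, 0, 0, 0],
  [1, 0.016, 0.031, 0.007, 0, 0, 0],
  [1, 0.016, 0.031, 0.007, 0, 0, 0],
  [1, 0.016, 0.031, 0.007, 0, 0, 0],
  [1, 0.016, 0.031, 0.007, 0, 0, 0],
  [1, 0.016, 0.031, 0.007, 0, 0, 0],
  [1, 0, 0, 0, 0, 0, 0],
  [1, 0, 0, 0, 0, 0, 0],
  [1, 0, 0, 0, 0, 0, 0],
], newtons=12)

```text
time_s: 1.77
tcp_pos: [0.4653, 0.221, 0.1545]
eef_rot: [180.0, 0.0, -0.1]
contact_force: [-0.3, 0.5, -0.3]
gripper_width: 0.0875
gripper_force: 0.0
```

Call:
apply_moves([
  [1, 0.003, 0.002, 0.02, 0, 0, 0],
  [1, 0, 0, 0.03, 0, 0, 0],
  [1, 0, 0, 0.03, 0, 0, 0],
  [1, 0, 0, 0.02, 0, 0, 0],
  [1, 0, 0, 0.0145, 0, 0, 0],
  [1, 0, 0, 0, 0, 0, 0],
  [0, 0, 0, 0, 0, 0, 0],
  [0, 0, 0, 0, 0, 0, 0],
  [0, 0, 0, 0, 0, 0, 0],
  [0, 0, 0, 0, 0, 0, 0],
  [0, 0, 0, 0, 0, 0, 0],
  [0, 0, 0, 0, 0, 0, 0],
  [0, 0, 0, 0, 0, 0, 0],
  [0, 0, 0, 0, 0, 0, 0],
])

```text
time_s: 2.93
tcp_pos: [0.4682, 0.2191, 0.0403]
eef_rot: [-180.0, -0.0, -0.0]
contact_force: [0.6, -0.3, -0.1]
gripper_width: 0.0398
gripper_force: 0.0
```

Call:
apply_moves([
  [0, 0, 0, 0, 0, 0, 0],
  [0, 0, 0, 0, 0, 0, 0],
  [0, 0, 0, 0, 0, 0, 0],
  [0, 0, 0, 0, 0, 0, 0],
  [0, 0, 0, -0.01, 0, 0, 0],
  [0, 0, 0, -0.03, 0, 0, 0],
  [0, 0, 0, -0.03, 0, 0, 0],
  [0, 0, 0, -0.03, 0, 0, 0],
  [0, 0, 0, -0.01, 0, 0, 0],
  [0, 0, 0, 0, 0, 0, 0],
])

```text
time_s: 3.77
tcp_pos: [0.4696, 0.2203, 0.154]
eef_rot: [-179.8, -0.3, 0.0]
contact_force: [0.5, 0.0, 0.3]
gripper_width: 0.0298
gripper_force: 12.0
```

Held (29.8 mm). Carry it to the near bay of the brown tray.

Call:
apply_moves([
  [0, 0.001, 0.02, 0, 0, 0, 0],
  [0, 0.002, 0.035, 0, 0, 0, 0],
  [0, 0.002, 0.035, 0, 0, 0, 0],
  [0, 0.002, 0.035, 0, 0, 0, 0],
  [0, 0.002, 0.035, 0, 0, 0, 0],
  [0, 0.002, 0.035, 0, 0, 0, 0],
  [0, 0.002, 0.035, 0, 0, 0, 0],
  [0, 0.002, 0.035, 0, 0, 0, 0],
  [0, 0.002, 0.035, 0, 0, 0, 0],
  [0, 0.002, 0.035, 0, 0, 0, 0],
  [0, 0.002, 0.035, 0, 0, 0, 0],
  [0, 0.002, 0.035, 0, 0, 0, 0],
  [0, 0, 0.035, 0, 0, 0, 0],
  [0, 0, 0.035, 0, 0, 0, 0],
  [0, 0, 0.035, 0, 0, 0, 0],
  [0, 0, 0.035, 0, 0, 0, 0],
  [0, 0, 0.005, 0, 0, 0, 0],
  [0, 0, 0, 0, 0, 0, 0],
  [0, 0, 0, 0, 0, 0, 0],
  [0, 0, 0, 0, 0, 0, 0],
])

```text
time_s: 5.43
tcp_pos: [0.4908, -0.3301, 0.1496]
eef_rot: [-180.0, 0.0, 0.0]
contact_force: [-1.0, -0.6, -1.0]
gripper_width: 0.0297
gripper_force: 12.0
```

Call:
apply_moves([
  [0, 0, 0, 0.02, 0, 0, 0],
  [0, 0, 0, 0.03, 0, 0, 0],
  [0, 0, 0, 0.03, 0, 0, 0],
  [0, 0, 0, 0.015, 0, 0, 0],
  [0, 0, 0, 0.006, 0, 0, 0],
  [0, 0, 0, 0.003, 0, 0, 0],
  [0, 0, 0, 0, 0, 0, 0],
  [0, 0, 0, 0, 0, 0, 0],
  [1, 0, 0, 0, 0, 0, 0],
  [1, 0, 0, 0, 0, 0, 0],
  [1, 0, 0, 0, 0, 0, 0],
  [1, 0, 0, 0, 0, 0, 0],
  [1, 0, 0, 0, 0, 0, 0],
  [1, 0, 0, 0, 0, 0, 0],
])

```text
time_s: 6.6
tcp_pos: [0.4911, -0.331, 0.0462]
eef_rot: [180.0, -0.0, -0.0]
contact_force: [0.3, 0.2, 0.5]
gripper_width: 0.064
gripper_force: 0.0
```

Call:
apply_moves([
  [1, 0, 0, -0.01, 0, 0, 0],
  [1, 0, 0, -0.03, 0, 0, 0],
  [1, 0, 0, -0.04, 0, 0, 0],
  [1, 0, 0, -0.024, 0, 0, 0],
  [1, 0, -0.02, 0, 0, 0, 0],
  [1, 0, -0.037, 0, 0, 0, 0],
  [1, 0, -0.037, 0, 0, 0, 0],
  [1, 0, -0.037, 0, 0, 0, 0],
  [1, 0, -0.037, 0, 0, 0, 0],
  [1, 0, -0.037, 0, 0, 0, 0],
  [1, 0, -0.037, 0, 0, 0, 0],
  [1, 0, -0.037, 0, 0, 0, 0],
  [1, 0, -0.037, 0, 0, 0, 0],
  [1, 0, -0.037, 0, 0, 0, 0],
  [1, 0, -0.037, 0, 0, 0, 0],
  [1, -0.008, -0.032, 0, 0, 0, 0],
  [1, 0, 0, 0, 0, 0, 0],
  [1, 0, 0, 0, 0, 0, 0],
  [1, 0, 0, 0, 0, 0, 0],
])

```text
time_s: 8.18
tcp_pos: [0.483, 0.0911, 0.1505]
eef_rot: [-180.0, -0.0, 0.1]
contact_force: [-0.5, -0.2, -0.8]
gripper_width: 0.0875
gripper_force: 0.0
```

Call:
apply_moves([
  [1, 0, -0.001, 0.02, 0, 0, 0],
  [1, 0, 0, 0.03, 0, 0, 0],
  [1, 0, 0, 0.03, 0, 0, 0],
  [1, 0, 0, 0.02, 0, 0, 0],
  [1, 0, 0, 0.01, 0, 0, 0],
  [0.6, 0, 0, 0, 0, 0, 0],
  [0, 0, 0, 0, 0, 0, 0],
  [0, 0, 0, 0, 0, 0, 0],
  [0, 0, 0, 0, 0, 0, 0],
  [0, 0, 0, 0, 0, 0, 0],
  [0, 0, 0, 0, 0, 0, 0],
  [0, 0, 0, 0, 0, 0, 0],
  [0, 0, 0, 0, 0, 0, 0],
  [0, 0, 0, 0, 0, 0, 0],
  [0, 0, 0, 0, 0, 0, 0],
  [0, 0, 0, 0, 0, 0, 0],
  [0, 0, 0, 0, 0, 0, 0],
  [0, 0, 0, 0, 0, 0, 0],
])

```text
time_s: 9.68
tcp_pos: [0.4832, 0.0922, 0.0402]
eef_rot: [-180.0, -0.0, 0.0]
contact_force: [-0.4, 0.8, 3.5]
gripper_width: 0.0294
gripper_force: 12.0
```

Call:
apply_moves([
  [0, 0, 0, -0.01, 0, 0, 0],
  [0, 0, 0, -0.03, 0, 0, 0],
  [0, 0, 0, -0.04, 0, 0, 0],
  [0, 0, 0, -0.03, 0, 0, 0],
  [0, 0, 0.02, 0, 0, 0, 0],
  [0, -0.001, 0.036, 0, 0, 0, 0],
  [0, -0.001, 0.036, 0, 0, 0, 0],
  [0, -0.001, 0.036, 0, 0, 0, 0],
  [0, -0.001, 0.036, 0, 0, 0, 0],
  [0, -0.001, 0.036, 0, 0, 0, 0],
  [0, -0.001, 0.036, 0, 0, 0, 0],
  [0, -0.001, 0.036, 0, 0, 0, 0],
  [0, -0.001, 0.036, 0, 0, 0, 0],
  [0, -0.001, 0.036, 0, 0, 0, 0],
  [0, -0.001, 0.036, 0, 0, 0, 0],
  [0, -0.001, 0.036, 0, 0, 0, 0],
  [0, -0.001, 0.036, 0, 0, 0, 0],
  [0, -0.002, 0.036, 0, 0, 0, 0],
  [0, 0, 0, 0, 0, 0, 0],
  [0, 0, 0, 0, 0, 0, 0],
])

```text
time_s: 11.35
tcp_pos: [0.4682, -0.3976, 0.1489]
eef_rot: [-180.0, 0.1, -0.2]
contact_force: [-0.5, 0.1, 0.4]
gripper_width: 0.0298
gripper_force: 12.0
```

Call:
apply_moves([
  [0, 0, 0, 0.02, 0, 0, 0],
  [0, 0, 0, 0.03, 0, 0, 0],
  [0, 0, 0, 0.03, 0, 0, 0],
  [0, 0, 0, 0.014, 0, 0, 0],
  [0, 0, 0, 0.006, 0, 0, 0],
  [0, 0, 0, 0.003, 0, 0, 0],
  [0, 0, 0, 0, 0, 0, 0],
  [0, 0, 0, 0, 0, 0, 0],
  [0.55, 0, 0, 0, 0, 0, 0],
  [0.55, 0, 0, 0, 0, 0, 0],
  [0.55, 0, 0, 0, 0, 0, 0],
  [0.55, 0, 0, 0, 0, 0, 0],
  [0.55, 0, 0, 0, 0, 0, 0],
])

```text
time_s: 12.43
tcp_pos: [0.4692, -0.396, 0.0474]
eef_rot: [180.0, -0.0, -0.0]
contact_force: [-0.3, 0.0, 0.0]
gripper_width: 0.0475
gripper_force: 0.0
```

Call:
apply_moves([
  [0.55, 0, 0, -0.01, 0, 0, 0],
  [0.55, 0, 0, -0.03, 0, 0, 0],
  [0.55, 0, 0, -0.04, 0, 0, 0],
  [1, 0, 0, -0.024, 0, 0, 0],
  [1, -0.003, -0.03, 0, 0, 0, 0],
  [1, -0.003, -0.03, 0, 0, 0, 0],
  [1, -0.003, -0.03, 0, 0, 0, 0],
  [1, -0.003, -0.03, 0, 0, 0, 0],
  [1, -0.003, -0.03, 0, 0, 0, 0],
  [1, -0.002, -0.0316, 0, 0, 0, 0],
  [1, 0, 0, 0, 0, 0, 0],
  [1, 0, 0, 0, 0, 0, 0],
  [1, 0, 0, 0, 0, 0, 0],
])

```text
time_s: 13.52
tcp_pos: [0.4526, -0.2143, 0.1519]
eef_rot: [180.0, -0.1, 0.1]
contact_force: [-0.8, 0.2, 0.6]
gripper_width: 0.0875
gripper_force: 0.0
```

Run:
```python
from plant import *
import cv2,numpy as np
print(get_state()["tcp_pos"])
c=capture("wrist");cv2.imwrite("pics/wrist1.png",c["frame"][...,::-1])
c=capture("top");cv2.imwrite("pics/top1.png",c["frame"][...,::-1])
```

```text
[ 0.45258708 -0.21431089  0.15186339]
```

View pics/top1.png

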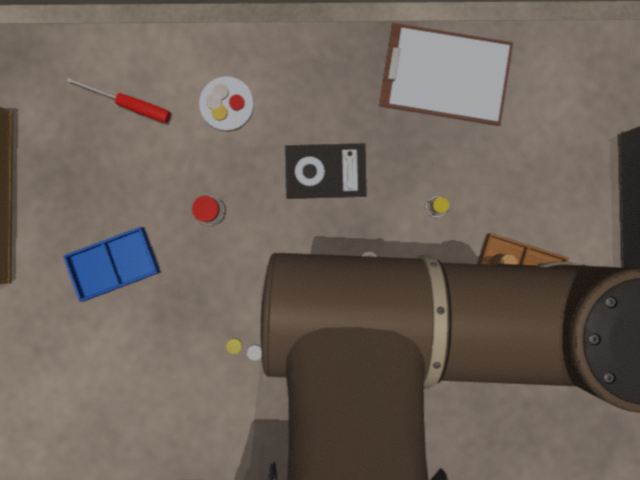

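View pics/wrist1.png

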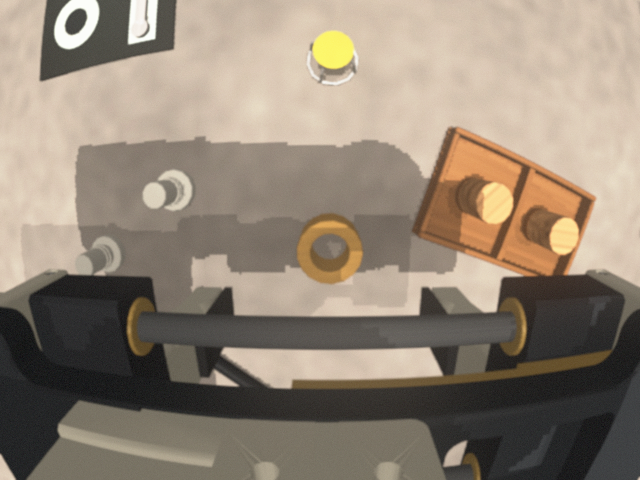

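The wrist view shows both corks upright, one per bay of the wooden tray, at about (493,203) and (552,233). The bush is at (330,250), centred between the fingers. The top view shows the jar, hood and mat unmoved.

Call:
apply_moves([
  [1, 0, 0, 0.02, 0, 0, 0],
  [1, 0, 0, 0.03, 0, 0, 0],
  [1, 0, 0, 0.03, 0, 0, 0],
  [1, 0, 0, 0.03, 0, 0, 0],
  [1, 0, 0, 0.012, 0, 0, 0],
  [0.7, 0, 0, 0, 0, 0, 0],
  [0, 0, 0, 0, 0, 0, 0],
  [0, 0, 0, 0, 0, 0, 0],
  [0, 0, 0, 0, 0, 0, 0],
  [0, 0, 0, 0, 0, 0, 0],
  [0, 0, 0, 0, 0, 0, 0],
  [0, 0, 0, 0, 0, 0, 0],
  [0, 0, 0, 0, 0, 0, 0],
  [0, 0, 0, 0, 0, 0, 0],
  [0, 0, 0, 0, 0, 0, 0],
  [0, 0, 0, 0, 0, 0, 0],
], newtons=40)

```text
time_s: 14.95
tcp_pos: [0.4528, -0.2145, 0.03]
eef_rot: [180.0, -0.1, 0.0]
contact_force: [-1.9, -0.3, 6.2]
gripper_width: 0.0475
gripper_force: 40.0
```

Call:
apply_moves([
  [0, 0, 0, -0.01, 0, 0, 0],
  [0, 0, 0, -0.03, 0, 0, 0],
  [0, 0, 0, -0.03, 0, 0, 0],
  [0, 0, 0, -0.03, 0, 0, 0],
  [0, 0.01, -0.01, -0.01, 0, 0, 0],
  [0, 0.018, -0.02, 0, 0, 0, 0],
  [0, 0.018, -0.02, 0, 0, 0, 0],
  [0, 0.018, -0.02, 0, 0, 0, 0],
  [0, 0.018, -0.02, 0, 0, 0, 0],
  [0, 0.018, -0.02, 0, 0, 0, 0],
  [0, 0.018, -0.02, 0, 0, 0, 0],
  [0, 0.018, -0.02, 0, 0, 0, 0],
  [0, 0.018, -0.02, 0, 0, 0, 0],
  [0, 0.018, -0.02, 0, 0, 0, 0],
  [0, 0.018, -0.02, 0, 0, 0, 0],
  [0, 0.015, -0.015, 0, 0, 0, 0],
  [0, 0.0065, -0.007, 0, 0, 0, 0],
  [0, 0, 0, 0, 0, 0, 0],
  [0, 0, 0, 0, 0, 0, 0],
  [0, 0, 0, 0, 0, 0, 0],
])

```text
time_s: 16.62
tcp_pos: [0.6626, 0.0172, 0.1386]
eef_rot: [180.0, 0.1, -0.0]
contact_force: [-0.1, -0.3, -3.1]
gripper_width: 0.0476
gripper_force: 40.0
```

Call:
apply_moves([
  [0, 0.001, 0, 0.02, 0, 0, 0],
  [0, 0, 0, 0.03, 0, 0, 0],
  [0, 0, 0, 0.03, 0, 0, 0],
  [0, 0, 0, 0.013, 0, 0, 0],
  [0, 0, 0, 0.006, 0, 0, 0],
  [0, 0, 0, 0.003, 0, 0, 0],
  [0, 0, 0, 0.001, 0, 0, 0],
  [0, 0, 0, 0, 0, 0, 0],
  [0, 0, 0, 0, 0, 0, 0],
])

```text
time_s: 17.37
tcp_pos: [0.6655, 0.0178, 0.0376]
eef_rot: [-180.0, -0.1, -0.0]
contact_force: [-0.4, -0.5, -3.3]
gripper_width: 0.0478
gripper_force: 40.0
```

Call:
apply_moves([
  [0, -0.001, 0, 0.0015, 0, 0, 0],
  [0, 0, 0, 0.0015, 0, 0, 0],
  [0, 0, 0, 0, 0, 0, 0],
  [0, 0, 0, 0, 0, 0, 0],
])

```text
time_s: 17.7
tcp_pos: [0.664, 0.0178, 0.0341]
eef_rot: [-180.0, -0.1, 0.0]
contact_force: [-2.8, 1.1, 4.1]
gripper_width: 0.0475
gripper_force: 40.0
```

Call:
apply_moves([
  [0.8, 0, 0, 0, 0, 0, 0],
  [0.8, 0, 0, 0, 0, 0, 0],
  [0.8, 0, 0, 0, 0, 0, 0],
  [0.8, 0, 0, 0, 0, 0, 0],
  [0.8, 0, 0, 0, 0, 0, 0],
  [0.8, 0, 0, -0.02, 0, 0, 0],
  [0.8, 0, 0, -0.03, 0, 0, 0],
  [0.8, 0, 0, -0.04, 0, 0, 0],
  [0.8, 0, 0, -0.025, 0, 0, 0],
  [1, -0.024, 0.015, 0, 0, 0, 0],
  [1, -0.024, 0.015, 0, 0, 0, 0],
  [1, -0.024, 0.015, 0, 0, 0, 0],
  [1, -0.024, 0.015, 0, 0, 0, 0],
  [1, -0.024, 0.015, 0, 0, 0, 0],
  [1, -0.024, 0.015, 0, 0, 0, 0],
  [1, -0.024, 0.017, 0, 0, 0, 0],
  [1, 0, 0, 0, 0, 0, 0],
  [1, 0, 0, 0, 0, 0, 0],
], newtons=12)

```text
time_s: 19.2
tcp_pos: [0.4947, -0.0901, 0.1486]
eef_rot: [-180.0, -0.1, -0.1]
contact_force: [0.4, -0.1, 0.0]
gripper_width: 0.0876
gripper_force: 0.0
```

Run:
```python
from plant import *
import cv2
c=capture("wrist");cv2.imwrite("pics/wrist2.png",c["frame"][...,::-1])
```

```text
(no output)
```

View pics/wrist2.png

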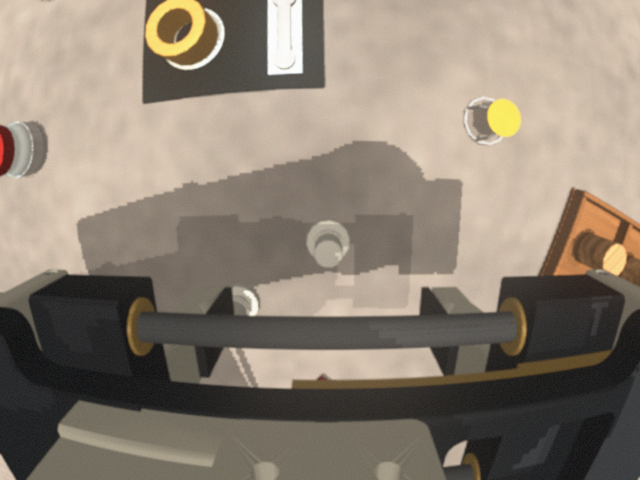

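The bush stands on its ring at about (178,28), and the stopper is between the fingers at (328,250). Descending on it.

Call:
apply_moves([
  [1, 0.001, -0.001, 0.02, 0, 0, 0],
  [1, 0, 0, 0.03, 0, 0, 0],
  [1, 0, 0, 0.03, 0, 0, 0],
  [0.8, 0, 0, 0.018, 0, 0, 0],
  [0.6, 0, 0, 0.006, 0, 0, 0],
  [0, 0, 0, 0, 0, 0, 0],
  [0, 0, 0, 0, 0, 0, 0],
  [0, 0, 0, 0, 0, 0, 0],
  [0, 0, 0, 0, 0, 0, 0],
  [0, 0, 0, 0, 0, 0, 0],
  [0, 0, 0, 0, 0, 0, 0],
  [0, 0, 0, 0, 0, 0, 0],
  [0, 0, 0, 0, 0, 0, 0],
  [0, 0, 0, 0, 0, 0, 0],
  [0, 0, 0, 0, 0, 0, 0],
  [0, 0, 0, 0, 0, 0, 0],
  [0, 0, 0, 0, 0, 0, 0],
  [0, 0, 0, 0, 0, 0, 0],
])

```text
time_s: 20.75
tcp_pos: [0.4968, -0.0883, 0.0442]
eef_rot: [180.0, -0.0, 0.0]
contact_force: [-0.8, 0.1, 4.1]
gripper_width: 0.0196
gripper_force: 12.0
```

Call:
apply_moves([
  [0, 0, 0, -0.01, 0, 0, 0],
  [0, 0, 0, -0.03, 0, 0, 0],
  [0, 0, 0, -0.04, 0, 0, 0],
  [0, 0, 0, -0.026, 0, 0, 0],
  [0, -0.001, -0.021, 0, 0, 0, 0],
  [0, -0.001, -0.037, 0, 0, 0, 0],
  [0, -0.001, -0.037, 0, 0, 0, 0],
  [0, -0.001, -0.037, 0, 0, 0, 0],
  [0, -0.001, -0.037, 0, 0, 0, 0],
  [0, -0.001, -0.037, 0, 0, 0, 0],
  [0, -0.001, -0.037, 0, 0, 0, 0],
  [0, -0.001, -0.037, 0, 0, 0, 0],
  [0, -0.001, -0.037, 0, 0, 0, 0],
  [0, -0.001, -0.037, 0, 0, 0, 0],
  [0, -0.001, -0.037, 0, 0, 0, 0],
  [0, -0.001, -0.037, 0, 0, 0, 0],
  [0, -0.001, -0.037, 0, 0, 0, 0],
  [0, -0.002, -0.036, 0, 0, 0, 0],
  [0, 0, 0, 0, 0, 0, 0],
  [0, 0, 0, 0, 0, 0, 0],
])

```text
time_s: 22.42
tcp_pos: [0.481, 0.4144, 0.1498]
eef_rot: [180.0, 0.0, 0.1]
contact_force: [-1.0, -0.2, 0.2]
gripper_width: 0.0194
gripper_force: 12.0
```

Call:
apply_moves([
  [0, 0, 0, 0.02, 0, 0, 0],
  [0, 0, 0, 0.03, 0, 0, 0],
  [0, 0, 0, 0.03, 0, 0, 0],
  [0, 0, 0, 0.012, 0, 0, 0],
  [0, 0, 0, 0.006, 0, 0, 0],
  [0, 0, 0, 0.002, 0, 0, 0],
  [0, 0, 0, 0, 0, 0, 0],
  [0, 0, 0, 0, 0, 0, 0],
  [0, 0, 0, 0, 0, 0, 0],
])

```text
time_s: 23.17
tcp_pos: [0.4823, 0.4134, 0.0517]
eef_rot: [-179.9, -0.1, 0.0]
contact_force: [0.5, -0.3, -1.9]
gripper_width: 0.0194
gripper_force: 12.0
```

Call:
apply_moves([
  [0, 0, 0, 0.002, 0, 0, 0],
  [0, 0, 0, 0, 0, 0, 0],
  [0, 0, 0, 0, 0, 0, 0],
  [0.6, 0, 0, 0, 0, 0, 0],
  [0.6, 0, 0, 0, 0, 0, 0],
  [0.6, 0, 0, 0, 0, 0, 0],
  [0.6, 0, 0, 0, 0, 0, 0],
  [0.6, 0, 0, 0, 0, 0, 0],
  [0.6, 0, 0, -0.02, 0, 0, 0],
  [0.6, 0, 0, -0.04, 0, 0, 0],
  [0.6, 0, 0, -0.04, 0, 0, 0],
])

```text
time_s: 24.08
tcp_pos: [0.4809, 0.4115, 0.1474]
eef_rot: [179.8, 0.1, -0.0]
contact_force: [0.1, 1.7, 1.5]
gripper_width: 0.0527
gripper_force: 0.0
```

Call:
apply_moves([
  [1, -0.003, 0.021, 0, 0, 0, 0],
  [1, -0.003, 0.034, 0, 0, 0, 0],
  [1, -0.003, 0.034, 0, 0, 0, 0],
  [1, -0.003, 0.034, 0, 0, 0, 0],
  [1, -0.003, 0.034, 0, 0, 0, 0],
  [1, -0.003, 0.034, 0, 0, 0, 0],
  [1, -0.003, 0.034, 0, 0, 0, 0],
  [1, -0.003, 0.034, 0, 0, 0, 0],
  [1, -0.003, 0.034, 0, 0, 0, 0],
  [1, -0.003, 0.034, 0, 0, 0, 0],
  [1, -0.003, 0.034, 0, 0, 0, 0],
  [1, -0.003, 0.034, 0, 0, 0, 0],
  [1, -0.002, 0.034, 0, 0, 0, 0],
  [1, 0, 0, 0, 0, 0, 0],
  [1, 0, 0, 0, 0, 0, 0],
  [1, 0, 0, 0, 0, 0, 0],
])

```text
time_s: 25.42
tcp_pos: [0.4438, -0.0164, 0.1482]
eef_rot: [-180.0, -0.0, -0.1]
contact_force: [0.0, -0.3, -0.4]
gripper_width: 0.0877
gripper_force: 0.0
```

Call:
apply_moves([
  [1, 0, 0, 0.02, 0, 0, 0],
  [1, 0, 0, 0.03, 0, 0, 0],
  [1, 0, 0, 0.03, 0, 0, 0],
  [0.8, 0, 0, 0.018, 0, 0, 0],
  [0.6, 0, 0, 0.006, 0, 0, 0],
  [0, 0, 0, 0, 0, 0, 0],
  [0, 0, 0, 0, 0, 0, 0],
  [0, 0, 0, 0, 0, 0, 0],
  [0, 0, 0, 0, 0, 0, 0],
  [0, 0, 0, 0, 0, 0, 0],
  [0, 0, 0, 0, 0, 0, 0],
  [0, 0, 0, 0, 0, 0, 0],
  [0, 0, 0, 0, 0, 0, 0],
  [0, 0, 0, 0, 0, 0, 0],
  [0, 0, 0, 0, 0, 0, 0],
  [0, 0, 0, 0, 0, 0, 0],
  [0, 0, 0, 0, 0, 0, 0],
  [0, 0, 0, 0, 0, 0, 0],
])

```text
time_s: 26.92
tcp_pos: [0.4437, -0.0163, 0.0442]
eef_rot: [180.0, -0.0, 0.0]
contact_force: [-0.5, 0.2, 4.1]
gripper_width: 0.0195
gripper_force: 12.0
```

Call:
apply_moves([
  [0, 0, 0, -0.01, 0, 0, 0],
  [0, 0, 0, -0.03, 0, 0, 0],
  [0, 0, 0, -0.04, 0, 0, 0],
  [0, 0, 0, -0.026, 0, 0, 0],
  [0, 0.004, -0.022, 0, 0, 0, 0],
  [0, 0.006, -0.034, 0, 0, 0, 0],
  [0, 0.006, -0.034, 0, 0, 0, 0],
  [0, 0.006, -0.034, 0, 0, 0, 0],
  [0, 0.006, -0.034, 0, 0, 0, 0],
  [0, 0.006, -0.034, 0, 0, 0, 0],
  [0, 0.006, -0.034, 0, 0, 0, 0],
  [0, 0.006, -0.034, 0, 0, 0, 0],
  [0, 0.006, -0.034, 0, 0, 0, 0],
  [0, 0.006, -0.034, 0, 0, 0, 0],
  [0, 0.004, -0.033, 0, 0, 0, 0],
  [0, 0, 0, 0, 0, 0, 0],
  [0, 0, 0, 0, 0, 0, 0],
  [0, 0, 0, 0, 0, 0, 0],
])

```text
time_s: 28.42
tcp_pos: [0.5051, 0.3443, 0.1492]
eef_rot: [179.9, 0.1, 0.0]
contact_force: [-1.3, -0.0, -0.1]
gripper_width: 0.0195
gripper_force: 12.0
```

Call:
apply_moves([
  [0, 0, 0, 0.02, 0, 0, 0],
  [0, 0, 0, 0.03, 0, 0, 0],
  [0, 0, 0, 0.03, 0, 0, 0],
  [0, 0, 0, 0.012, 0, 0, 0],
  [0, 0, 0, 0.006, 0, 0, 0],
  [0, 0, 0, 0.002, 0, 0, 0],
  [0, 0, 0, 0, 0, 0, 0],
  [0, 0, 0, 0, 0, 0, 0],
  [0, 0, 0, 0, 0, 0, 0],
])

```text
time_s: 29.17
tcp_pos: [0.5062, 0.3452, 0.0514]
eef_rot: [-179.9, -0.1, -0.0]
contact_force: [0.1, 0.3, -0.5]
gripper_width: 0.0195
gripper_force: 12.0
```

Lower 2 mm, release, lift, and retreat to see everything.

Call:
apply_moves([
  [0, 0, 0, 0.002, 0, 0, 0],
  [0, 0, 0, 0, 0, 0, 0],
  [0, 0, 0, 0, 0, 0, 0],
  [0.5, 0, 0, 0, 0, 0, 0],
  [0.5, 0, 0, 0, 0, 0, 0],
  [0.5, 0, 0, 0, 0, 0, 0],
  [0.5, 0, 0, 0, 0, 0, 0],
  [0.5, 0, 0, 0, 0, 0, 0],
  [0.5, 0, 0, -0.02, 0, 0, 0],
  [0.5, 0, 0, -0.04, 0, 0, 0],
  [0.5, 0, 0, -0.04, 0, 0, 0],
  [0.5, 0, 0, -0.04, 0, 0, 0],
  [0.5, 0, 0.035, 0, 0, 0, 0],
  [0.5, 0, 0.035, 0, 0, 0, 0],
  [0.5, 0, 0.035, 0, 0, 0, 0],
  [0.5, 0, 0.035, 0, 0, 0, 0],
  [0.5, 0, 0.035, 0, 0, 0, 0],
  [0.5, 0, 0, 0, 0, 0, 0],
  [0.5, 0, 0, 0, 0, 0, 0],
])

```text
time_s: 30.75
tcp_pos: [0.5055, 0.168, 0.1883]
eef_rot: [-180.0, -0.0, -0.1]
contact_force: [0.4, -0.1, -0.0]
gripper_width: 0.0437
gripper_force: 0.0
```

Run:
```python
from plant import *
import cv2,numpy as np
print(get_state()["tcp_pos"])
o=[capture(n)["frame"][...,::-1] for n in("top","wrist")]
cv2.imwrite("pics/end.png",cv2.resize(np.vstack(o),(450,600)) if 0 else cv2.resize(np.hstack(o),(800,300),interpolation=cv2.INTER_AREA))
```

```text
[0.50554073 0.16799111 0.18834439]
```

View pics/end.png

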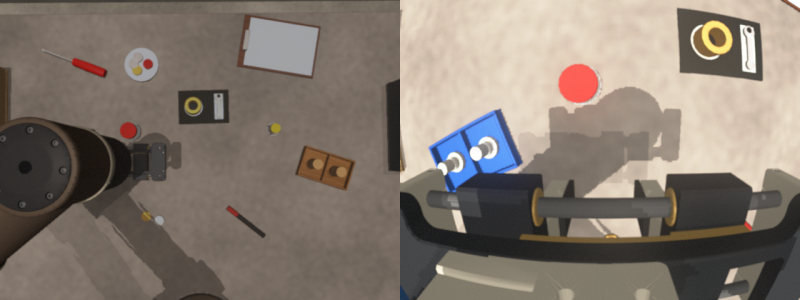

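The picture shows a stopper standing in each blue bay, at about (485,150) and (452,162), and a cork in each brown bay, at (318,163) and (341,171). The bush is on its ring at (193,105), and the jar and hood are in place.

```bash
python3 -c "
from plant import *
print(close_job())"
```

```text
the job is handed in; nothing more can be done
None
```

I handed the job in at about 31 s of arm time: in the last pictures a cork stands in each bay of the wooden tray, a stopper in each bay of the blue tray and the bush on its ring, with the jar and wire hood where they were; the hand-in returned no verdict.

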